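# Slide the sample cup under the measuring spindle

### The job

Two sample sleds lie on the lab bench. Take the one that carries the steel cup by its upright handle and slide it, cup first, between the guide rails of the measuring stand, in under the spindle, until it is fully home against the backstop. Let go of it there, and leave the other sled, with the flat ceramic disc, where it lies.

Things in the scene. Friction and masses are not known exactly. Their poses are not given: they have to be found in the camera images.
- cup_sled_grip (a point): Handle of the cup's sled, its centre, 46 mm above the bench: a black upright tab, 30 mm long (x), 12 mm across (y; grip it so), top at 64 mm. The sled is a loose aluminium plate 175 x 52 x 8 mm, about 0.35 kg, that can be dragged on the bench. Axes: x along the sled from handle to cup, z up. The plate's front edge is 160 mm ahead of this point (+x), its rear edge 15 mm behind.
- cup (a point): Open steel cup fixed on the front of that sled, 52 mm across, rim 51 mm above the bench. Point on its axis, 30 mm above the bench, 130 mm ahead (+x) of the handle's centre; same axes.
- stand: Measuring stand, fixed. Origin on the bench under the spindle; x: the way a sled slides in (on the bench itself), z up. Steel guide rails 14 mm high, 68 mm apart inside, x = -75 to 35 mm, in front of them flared to a mouth 105 mm wide inside, 125 outside, at x = -111 mm. Backstop face at x = 35 mm: a sled home against it has its cup under the spindle, its handle's centre at x = -130 mm.
- bob (a point): Underside of the steel spindle bob, 24 mm wide, 64 mm above the bench, so that the cup passes 13 mm below it. It hangs from the stand's head, a dark box 150 mm wide that overhangs from the stand's x = -42 mm backwards, underside 140 mm, top 330 mm above the bench. Axes as the stand.
- disc_sled_grip (a point): Centre of the handle, 46 mm above the bench, of the other sled, which stays where it lies: same plate, handle and axes, but with a flat white ceramic disc (50 mm across, 10 mm high) in place of the cup.
There are look-alikes about, which are no part of the job. Leave any blue or turquoise look-alike of the part that bears cup_sled_grip alone.

How it is judged:
By the outcome, as a careful person would: the job done as asked, in the order asked, and still so for the second after the job is handed in, with the robot touching nothing.
It also fails if it takes over 50 s, if anything falls off the work surface, if the arm or the gripper's body presses on something with over 40 N, if the wrist force passes 120 N, or if a joint passes its speed limit or range.

### The arm

A 7-joint arm with a two-finger parallel gripper is mounted at the origin on the work surface. World frame = base frame: x ahead of the robot, y to its left, z up, the work surface at z = 0. Lengths are in m, angles in rad, forces in N, time in s.
With the tool pointing down it reaches from about 0.35 to 0.775 m from the base axis. Payload 3.1 kg.
Tool frame: the origin (TCP) lies on the centre line of the jaws, within the pads' length; the fingertips stand 17 mm ahead of it and the grasp point (between the pads) lies 2 mm behind it; z points along the fingers, y is the line along which they close (so a half turn about z gives the same grasp; the last joint's range is limited). The gripper opens to 85 mm and grips with 20 to 120 N. Pads are 22 mm wide; open, the fingers measure 114 mm over their backs; the gripper's body (76 mm by 85 mm) begins 54 mm behind the grasp point. The pads swing forward as they close: fully open they stand 13 mm farther back than shut.
Start: joints at [-1.336, 0.311, 0.014, 1.512, -0.004, 1.319, -0.027], TCP at [0.15, 0.529, 0.248] pointing down, gripper open.
Joint ranges: [-2.7, 2.7], [-0.3, 1.91], [-1.27, 1.3], [0.12, 2.57], [-1.44, 4.58], [0.2, 2.03], [-3.05, 3.05]. Speed limits (rad/s): [2.79, 2.79, 3.14, 3.14, 3.14, 3.14, 3.14].

### API

Orientations are given as a 3x3 rotation matrix whose columns are the frame's x, y, z axes.
In Python, from bench import arm, viewer, workorder gives the robot as it stands.
- The arm moves only by the tool jog_arm, never from a script. Its argument "steps" is a list of rows, each a list of 7 numbers: the turn, a rotation vector about the world's x, y, z in units of 10 degrees (1.0 is 10 degrees), then the shift along the world's x, y, z in units of 60 mm (1.0 is 60 mm), then the finger opening in mm, from 0 to 85.4. A call has exactly 5 rows; each row is the pose to reach, as a shift and turn from the pose commanded when the call began; what a row does not reach only later rows make up. A row lasts 1/8 s, in which the tool goes at most 62.5 mm and 10.7 degrees, less where a joint would pass 70% of its speed; a pose out of reach is approached as far as the arm can. A call with a gripper value outside its range is refused whole. The fingers move at their own pace and stop on an object; "squeeze" is the grip in N (left out, the last holds). Time passes only in rows, so rows that repeat a pose let the fingers close, or fill a call up. It gives the time, the measured TCP pose, the force, the opening and the grip force at its end, in the units of the state.
- arm.read_state(): the state, without advancing time (a new reading comes with each control period).
- viewer.get_image(name): name is "scene" or "side" or "wrist"; returns the picture (384x512x3 uint8, red, green, blue); there is no depth.
- viewer.get_calibration(name): a dict with "fx", "fy", "cx", "cy" (pixels), "rvec" (rotation vector, rad) and "tvec" (3), from world to camera coordinates, as OpenCV has them. Camera axes: x right, y down, z forward; pixel columns grow to the right and rows downward; lengths in m; the calibration is good to about 2 mm. A picture is of the moment at which its call begins: read the wrist's pose just before it. get_calibration takes no time and is no camera call; for the wrist camera it gives the pose at the moment of the call.
- workorder.close_job(): hands the job in; it is judged then, once.
The state is a dict: "t": time; "qpos": joint angles; "qvel": joint speeds; "joint_torque": joint torques, N m; "tool_pos": TCP position; "orientation": TCP orientation; "wrist_force": force on the tool from outside, world axes, zero at the start; "torque": the same for the moment, N m; "finger_gap": opening from 0.0 (shut) to 1.0 (fully open); "grasp_force": force on a finger pad.
Only numpy, scipy, OpenCV 4.12 (cv2) and the standard library are available. Lean on these libraries where they do the work, as an engineer would, in place of code of your own. Each camera call takes 0.05 s, during which the arm holds its last target. There are 200 camera calls.

## Working session

There is one attempt and no reset: what is moved stays moved. The work goes in short steps, Python scripts to look and compute and a tool call to move; the robot and the scene stay as the last step left them, time stands still between calls to the robot, and variables do not carry over. Pictures are saved under pics/ and viewed, at most 10 in all, crops included, and the job is handed in when it is done.

Besides the shell and the picture viewer there is one more tool, called after ">>>" by a JSON object that holds its "api" and its "payload". jog_arm: Moves the arm, as the interface text tells. Its arguments: {"type":"object","properties":{"steps":{"type":"array"},"squeeze":{"type":"number"}},"required":["steps"]}

```bash
mkdir -p pics; cat > h.py <<'E'
import numpy as np, cv2
from bench import arm, viewer, workorder
def save(n,f):
    c=viewer.get_calibration(n); im=viewer.get_image(n); cv2.imwrite('pics/'+f+'.png',im[:,:,::-1]); np.save('pics/'+f+'.npy',np.r_[c['fx'],c['fy'],c['cx'],c['cy'],np.ravel(c['rvec']),np.ravel(c['tvec'])]); return im
def ray(f,uv,z):
    a=np.load('pics/'+f+'.npy'); R=cv2.Rodrigues(a[4:7])[0]; o=-R.T@a[7:]
    d=R.T@np.array([(uv[0]-a[2])/a[0],(uv[1]-a[3])/a[1],1]); return o+d*(z-o[2])/d[2]
E
python3 - <<'E'
from h import *
a=save('scene','s0');b=save('side','d0')
s=arm.read_state();print(s['t'],s['tool_pos'],s['orientation'])
E
```

```text
0.1 [0.15010125 0.52849593 0.24733273] [[-9.61964768e-01  2.73173082e-01 -5.02865421e-04]
 [ 2.73173534e-01  9.61962594e-01 -2.04626030e-03]
 [-7.52455067e-05 -2.10579984e-03 -9.99997780e-01]]
```

View pics/s0.png

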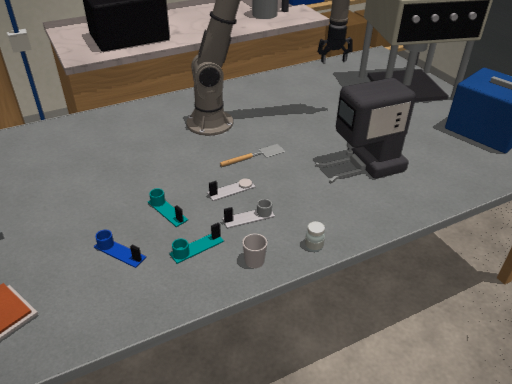

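View pics/d0.png

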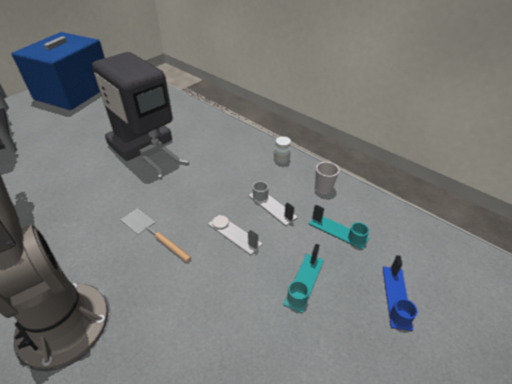

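Scene view: cup sled has its handle at about (228,214) and cup at (265,208); the disc sled is above it at (213,188)-(245,184), and the stand's rail mouth is near (325,170). Side view: cup sled handle (290,212), cup (260,190), rail ends (155,175) and (187,161). I'll zoom in for exact pixels.

```bash
python3 - <<'E'
from h import *
a=cv2.imread('pics/s0.png');b=cv2.imread('pics/d0.png')
def z(im,x,y,w,h,k):return cv2.resize(im[y:y+h,x:x+w],(w*k,h*k),interpolation=cv2.INTER_CUBIC)
A=z(a,205,120,200,110,4)      # scene crop
B=z(b,100,120,200,110,4)
cv2.imwrite('pics/sA.png',A[:, :800]);cv2.imwrite('pics/dB.png',B)
for f,p,q in(('s0',(228,214),(265,208)),('d0',(290,212),(260,190))):
  print(ray(f,p,.046),ray(f,q,.04))
E
```

```text
[ 0.63620772 -0.20159363  0.046     ] [ 0.6584081  -0.07216854  0.04      ]
[ 0.62834453 -0.21079849  0.046     ] [ 0.64598278 -0.07700203  0.04      ]
```

View pics/sA.png

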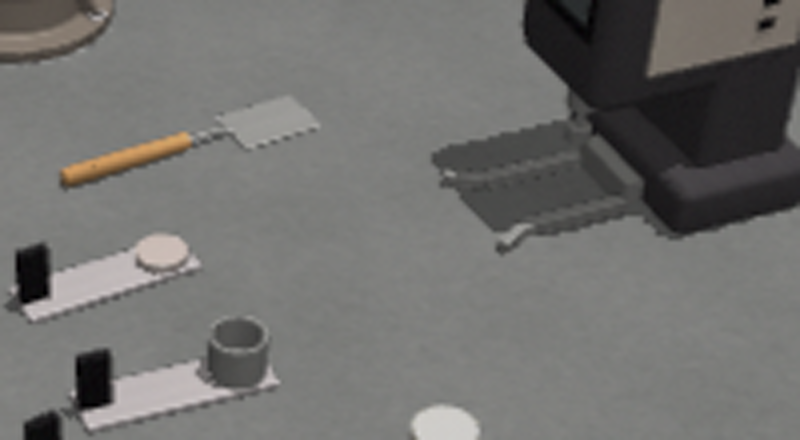

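View pics/dB.png

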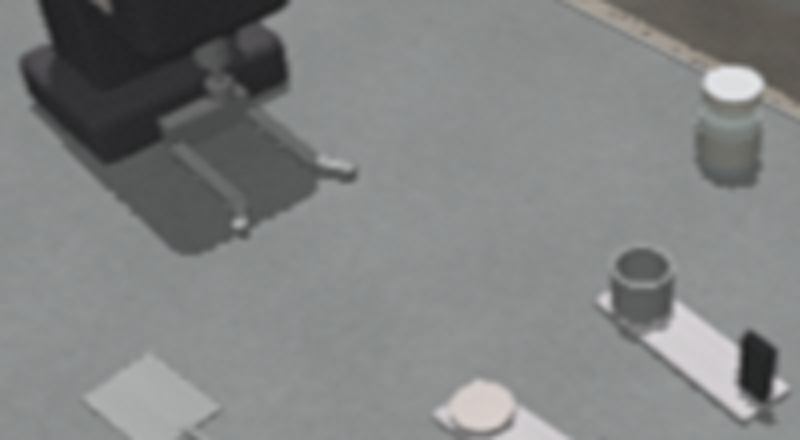

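The crops show the cup sled with its handle top at crop (94,352)/(760,336) and cup rim centre at (238,335)/(642,263). The rail tips are at scene crop (446,178),(505,243) and side crop (240,226),(350,172).

```bash
python3 - <<'E'
from h import *
S=lambda u,v:ray('s0',(205+u/4-.4,120+v/4-.4),z)
D=lambda u,v:ray('d0',(100+u/4-.4,120+v/4-.4),z)
for n,z,p,q in(('handle',.064,(96,352),(760,337)),('cup',.051,(238,335),(642,263)),('tipL',.010,(445,178),(241,227)),('tipR',.010,(506,243),(350,172)),
 ('kinkL',.014,(466,180),(240,200)),('kinkR',.014,(528,227),(318,160)),('endL',.014,(575,152),(178,142)),('endR',.014,(632,196),(245,103)),
 ('disc',.018,(162,248),(482,400)),('discH',.064,(33,248),(611,480)) ):
  print(n,S(*p)[:2].round(3),D(*q)[:2].round(3))
E
```

```text
handle [ 0.626 -0.194] [ 0.64  -0.199]
cup [ 0.647 -0.07 ] [ 0.654 -0.07 ]
tipL [0.484 0.25 ] [0.489 0.248]
tipR [0.599 0.245] [0.603 0.236]
kinkL [0.501 0.263] [0.509 0.274]
kinkR [0.591 0.274] [0.592 0.267]
endL [0.509 0.388] [0.522 0.384]
endR [0.595 0.394] [0.602 0.386]
disc [ 0.47  -0.055] [ 0.483 -0.057]
discH [ 0.472 -0.185] [ 0.463 -0.206]
```

>>> {"api": "jog_arm", "payload": {"steps": [[0,0,-1,0.55,-0.83,0,85],[0,0,-2,1.1,-1.66,0,85],[0,0,-3,1.65,-2.5,0,85],[0,0,-4,2.2,-3.32,0,85],[0,0,-5,2.75,-4.15,0,85]]}}

```text
t: 0.72
tool_pos: [0.3159, 0.2782, 0.248]
orientation: [[-0.404, 0.915, -0.0], [0.915, 0.404, -0.0], [0.0, -0.0, -1.0]]
wrist_force: [3.2, 0.2, -1.0]
finger_gap: 1.002
grasp_force: 0.0
```

>>> {"api": "jog_arm", "payload": {"steps": [[0,0,-1,0.55,-0.83,0,85],[0,0,-2,1.1,-1.66,0,85],[0,0,-3,1.65,-2.5,0,85],[0,0,-3.2,2.2,-3.32,0,85],[0,0,-3.2,2.75,-4.15,0,85]]}}

```text
t: 1.35
tool_pos: [0.4808, 0.0298, 0.2481]
orientation: [[0.136, 0.991, -0.0], [0.991, -0.136, 0.001], [0.001, -0.0, -1.0]]
wrist_force: [1.0, 0.2, 0.3]
finger_gap: 0.996
grasp_force: 0.0
```

>>> {"api": "jog_arm", "payload": {"steps": [[0,0,0,0.55,-0.83,0,85],[0,0,0,1.1,-1.66,0,85],[0,0,0,1.65,-2.5,0,85],[0,0,0,2.2,-3.32,0,85],[0,0,0,2.55,-3.8,0,85]]}}

```text
t: 1.98
tool_pos: [0.6334, -0.2003, 0.247]
orientation: [[0.14, 0.99, -0.002], [0.99, -0.14, -0.002], [-0.002, -0.002, -1.0]]
wrist_force: [-0.3, -0.6, 1.1]
finger_gap: 1.0
grasp_force: 0.0
```

```bash
python3 - <<'E'
from h import *
save('wrist','w0')
s=arm.read_state();print(s['t'],s['tool_pos'],s['orientation'].round(3) if hasattr(s['orientation'],'round') else s['orientation'])
E
```

```text
2.025 [ 0.6343217  -0.20470654  0.24603353] [[ 0.143  0.99  -0.001]
 [ 0.99  -0.143 -0.007]
 [-0.007 -0.    -1.   ]]
```

View pics/w0.png

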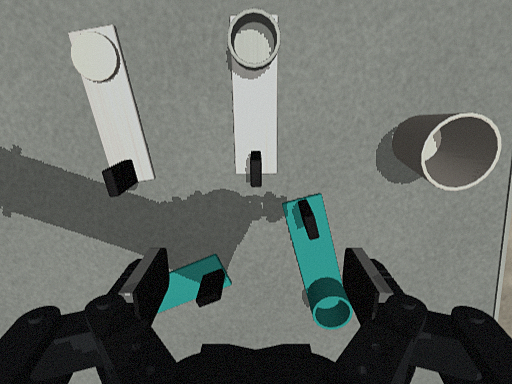

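The wrist view shows the cup sled nearly upright in the image: handle at x≈256, rows 151–186; plate rear edge at row 174 (236–276), cup rim centre at (254,41). A turquoise sled's handle is near, at (308,218), front corner at (320,195)/(284,205).

```bash
python3 - <<'E'
from h import *
g=lambda *p,z:ray('w0',p,z)[:2].round(4)
print('plate rear L,R',g(236,174,z=.008),g(277,174,z=.008),'front L',g(229,16,z=.008),g(279,16,z=.008))
print('cup',g(254,41,z=.051),'bottom',g(252,42,z=.01))
print('handle rear top',g(256,186,z=.064),'front bottom',g(256,151,z=.008), 'top mid', g(256.5,170,z=.064))
print('turq handle',g(308,218,z=.05),g(303,199,z=.064),g(315,236,z=.064),'plate',g(284,204,z=.008),g(320,194,z=.008))
print(ray('w0',(256,192),.3))
a=np.load('pics/w0.npy');R=cv2.Rodrigues(a[4:7])[0];print(-R.T@a[7:])
E
```

```text
plate rear L,R [ 0.6055 -0.2118] [ 0.656  -0.2189] front L [ 0.6259 -0.039 ] [ 0.6787 -0.0465]
cup [ 0.6482 -0.0732] bottom [ 0.6466 -0.0677]
handle rear top [ 0.6303 -0.214 ] front bottom [ 0.6342 -0.1867] top mid [ 0.6333 -0.1967]
turq handle [ 0.6837 -0.2647] [ 0.6786 -0.2356] [ 0.6879 -0.2814] plate [ 0.6602 -0.2596] [ 0.7069 -0.2525]
[ 0.64000042 -0.14531126  0.3       ]
[ 0.64332875 -0.12165369  0.37410055]
```

>>> {"api": "jog_arm", "payload": {"steps": [[0,0,0.08,0,-0.06,-0.7,40],[0,0,0.08,0,-0.06,-1.4,40],[0,0,0.08,0,-0.06,-2.0,40],[0,0,0.08,0,-0.06,-2.2,40],[0,0,0.08,0,-0.06,-2.2,40]]}}

```text
t: 2.65
tool_pos: [0.633, -0.2001, 0.1158]
orientation: [[0.123, 0.992, -0.001], [0.992, -0.123, 0.0], [0.0, -0.001, -1.0]]
wrist_force: [-0.0, -0.5, 0.5]
finger_gap: 0.47
grasp_force: 0.0
```

```bash
python3 - <<'E'
from h import *
s=arm.read_state();print(s['t'],s['tool_pos'],s['orientation'].round(3),s['finger_gap'])
save('wrist','w1')
E
```

```text
2.65 [ 0.63295678 -0.20010269  0.11579489] [[ 0.123  0.992 -0.001]
 [ 0.992 -0.123  0.   ]
 [ 0.    -0.001 -1.   ]] 0.4696175835902859
```

View pics/w1.png

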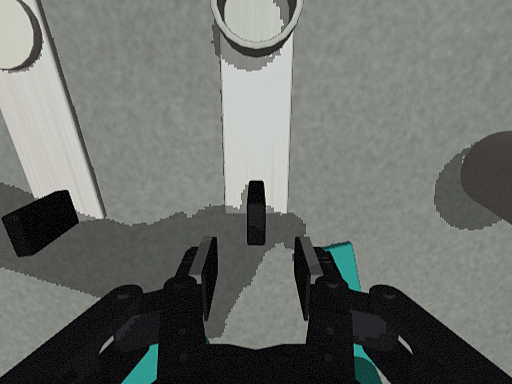

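The handle (column 256) lies midway between the fingers (210 and 302); good. Now descend and grip.

>>> {"api": "jog_arm", "payload": {"steps": [[0,0,0,0,0,-0.6,40],[0,0,0,0,0,-1.0,40],[0,0,0,0,0,-1.2,40],[0,0,0,0,0,-1.2,40],[0,0,0,0,0,-1.2,20]], "squeeze": 60}}

```text
t: 3.32
tool_pos: [0.6345, -0.2012, 0.0461]
orientation: [[0.123, 0.992, 0.003], [0.992, -0.123, -0.001], [-0.001, 0.003, -1.0]]
wrist_force: [-0.2, 1.0, 0.2]
finger_gap: 0.268
grasp_force: 0.0
```

>>> {"api": "jog_arm", "payload": {"steps": [[0,0,0,0,0,0,5],[0,0,0,0,0,0,5],[0,0,0,0,0,0,5],[0,0,0,0,0,0,5],[0,0,0,0,0,0,5]], "squeeze": 60}}

```text
t: 3.95
tool_pos: [0.6345, -0.2012, 0.0462]
orientation: [[0.123, 0.992, 0.003], [0.992, -0.123, -0.001], [-0.001, 0.003, -1.0]]
wrist_force: [0.0, 0.5, 6.4]
finger_gap: 0.13
grasp_force: 59.4
```

```bash
python3 - <<'E'
from h import *
for p in((285,150),(267,157),(222,162)):print(ray('s0',p,.005).round(3))
for p in((155,223),(137,208)):print(ray('d0',p,.005).round(3))
E
```

```text
[0.338 0.194 0.005]
[0.35  0.103 0.005]
[ 0.301 -0.074  0.005]
[0.347 0.09  0.005]
[0.348 0.185 0.005]
```

>>> {"api": "jog_arm", "payload": {"steps": [[0,0,0,-0.15,0.4,0,5],[0,0,0.0,-0.35,1.0,0,5],[0,0,0,-0.6,1.7,0,5],[0,0,0.1,-0.8,2.3,0,5],[0,0,0.2,-0.9,2.5,0,5]]}}

```text
t: 4.58
tool_pos: [0.5812, -0.0494, 0.0462]
orientation: [[0.085, 0.996, 0.005], [0.996, -0.085, -0.001], [-0.001, 0.005, -1.0]]
wrist_force: [2.1, -3.2, 4.1]
finger_gap: 0.133
grasp_force: 59.2
```

>>> {"api": "jog_arm", "payload": {"steps": [[0,0,0,-0.3,0.5,0,5],[0,0,0,-0.6,1.0,0,5],[0,0,0,-0.8,1.4,0,5],[0,0,0,-0.85,1.5,0,5],[0,0,0,-0.85,1.5,0,5]]}}

```text
t: 5.2
tool_pos: [0.5299, 0.0397, 0.046]
orientation: [[0.087, 0.996, 0.004], [0.996, -0.087, 0.0], [0.001, 0.004, -1.0]]
wrist_force: [0.4, -0.1, 8.1]
finger_gap: 0.133
grasp_force: 59.7
```

```bash
python3 - <<'E'
from h import *
s=arm.read_state();print(s['t'],s['tool_pos'],s['orientation'].round(3),s['wrist_force'])
save('wrist','w2')
E
```

```text
5.2 [0.52985847 0.03972294 0.04604167] [[ 0.087  0.996  0.004]
 [ 0.996 -0.087  0.   ]
 [ 0.001  0.004 -1.   ]] [ 0.39508451 -0.12754604  8.08192521]
```

View pics/w2.png

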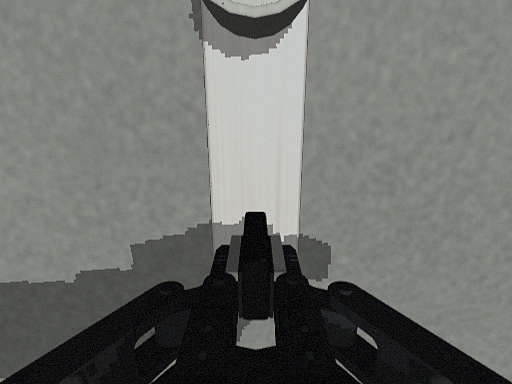

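The sled is straight in the grip (plate edges symmetric about column 256); the rails are out of this view, so I use the fixed cameras.

```bash
python3 - <<'E'
from h import *
a=save('scene','s1');b=save('side','d1')
z=lambda im,x,y,w,h,k:cv2.resize(im[y:y+h,x:x+w,::-1],(w*k,h*k),interpolation=cv2.INTER_CUBIC)
cv2.imwrite('pics/c1.png',np.vstack([z(a,260,145,133,50,6),z(b,110,135,133,50,6)]))
E
```

```text
(no output)
```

View pics/c1.png

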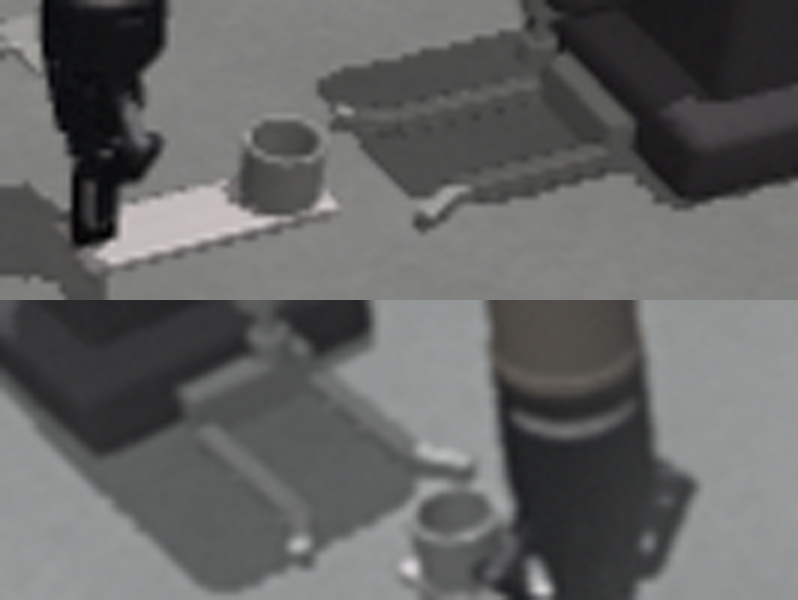

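```bash
python3 - <<'E'
from h import *
S=lambda u,v,z:ray('s1',(260+u/6-.4,145+v/6-.4),z)[:2]
D=lambda u,v,z:ray('d1',(110+u/6-.4,135+(v-300)/6-.4),z)[:2]
true=np.array([.541,.169])
for n,F,cup,L,R,tL,tR in(('S',S,(284,140),[(395,112),(540,82)],[(475,188),(605,153)],(342,115),(426,218)),
 ('D',D,(457,512),[(300,503),(212,430)],[(410,450),(315,378)],(302,546),(466,465))):
  off=true-F(*cup,.051);print(n,'bias',off.round(4))
  L=[F(*p,.014)+off for p in L];R=[F(*p,.014)+off for p in R]
  for X in(L,R):d=X[1]-X[0];print(np.round(X,4).tolist(),'yaw',np.degrees(np.arctan2(d[1],d[0])).round(1))
  tl,tr=F(*tL,.01)+off,F(*tR,.01)+off;print('tips',tl.round(4),tr.round(4),(tl+tr)/2)
  for y in(.28,.36):
    xs=[X[0][0]+(y-X[0][1])*(X[1]-X[0])[0]/(X[1]-X[0])[1] for X in(L,R)];print(y,np.round(xs,4),np.mean(xs).round(4),'gap',(xs[1]-xs[0]).round(4))
E
```

```text
S bias [ 0.0043 -0.003 ]
[[0.5052, 0.2806], [0.5195, 0.3867]] yaw 82.4
[[0.5973, 0.2801], [0.6036, 0.3773]] yaw 86.3
tips [0.4881 0.2508] [0.6053 0.2378] [0.5466808  0.24431707]
0.28 [0.5051 0.5972] 0.5512 gap 0.0921
0.36 [0.5159 0.6025] 0.5592 gap 0.0866
D bias [-0.003   0.0023]
[[0.5099, 0.2815], [0.5171, 0.3781]] yaw 85.7
[[0.5861, 0.272], [0.5931, 0.3737]] yaw 86.1
tips [0.4889 0.2536] [0.6023 0.2397] [0.54560436 0.24666402]
0.28 [0.5097 0.5866] 0.5482 gap 0.0769
0.36 [0.5158 0.5921] 0.5539 gap 0.0764
```

>>> {"api": "jog_arm", "payload": {"steps": [[0,0,0,-0.01,0.4,0,5],[0,0,0,0.02,0.8,0,5],[0,0,0,0.06,1.2,0,5],[0,0,0,0.09,1.5,0,5],[0,0,0,0.1,1.6,0,5]]}}

```text
t: 5.98
tool_pos: [0.5359, 0.1337, 0.046]
orientation: [[0.088, 0.996, 0.003], [0.996, -0.088, -0.003], [-0.002, 0.003, -1.0]]
wrist_force: [-0.8, -5.4, 8.8]
finger_gap: 0.129
grasp_force: 60.0
```

>>> {"api": "jog_arm", "payload": {"steps": [[0,0,0,0.02,0.2,0,5],[0,0,0,0.035,0.4,0,5],[0,0,0,0.05,0.6,0,5],[0,0,0,0.07,0.8,0,5],[0,0,0,0.07,0.8,0,5]]}}

```text
t: 6.6
tool_pos: [0.5403, 0.1829, 0.0461]
orientation: [[0.088, 0.996, 0.004], [0.996, -0.088, -0.0], [-0.0, 0.004, -1.0]]
wrist_force: [-0.3, -0.9, 7.3]
finger_gap: 0.129
grasp_force: 59.8
```

>>> {"api": "jog_arm", "payload": {"steps": [[0,0,0,0.01,0.15,0,5],[0,0,0,0.025,0.3,0,5],[0,0,0,0.035,0.45,0,5],[0,0,0,0.045,0.55,0,5],[0,0,0,0.045,0.55,0,5]]}}

```text
t: 7.22
tool_pos: [0.543, 0.2146, 0.0461]
orientation: [[0.089, 0.996, 0.003], [0.996, -0.089, -0.002], [-0.001, 0.003, -1.0]]
wrist_force: [0.8, -2.7, 7.7]
finger_gap: 0.134
grasp_force: 59.8
```

>>> {"api": "jog_arm", "payload": {"steps": [[0,0,0,0.005,0.05,0,5],[0,0,0,0.01,0.1,0,5],[0,0,0,0.015,0.15,0,5],[0,0,0,0.02,0.2,0,5],[0,0,0,0.02,0.2,0,5]]}}

```text
t: 7.85
tool_pos: [0.5439, 0.2239, 0.0461]
orientation: [[0.091, 0.996, 0.002], [0.996, -0.091, -0.005], [-0.004, 0.002, -1.0]]
wrist_force: [-1.1, -7.5, 9.3]
finger_gap: 0.13
grasp_force: 60.1
```

>>> {"api": "jog_arm", "payload": {"steps": [[0,0,0,0.003,0.03,0,5],[0,0,0,0.005,0.06,0,5],[0,0,0,0.007,0.08,0,5],[0,0,0,0.007,0.08,0,5],[0,0,0,0.007,0.08,0,5]]}}

```text
t: 8.48
tool_pos: [0.5439, 0.2239, 0.046]
orientation: [[0.093, 0.996, -0.0], [0.996, -0.093, -0.011], [-0.011, 0.001, -1.0]]
wrist_force: [-3.1, -12.9, 12.2]
finger_gap: 0.132
grasp_force: 60.7
```

>>> {"api": "jog_arm", "payload": {"steps": [[0,0,0,0.003,0.04,0,5],[0,0,0,0.007,0.08,0,5],[0,0,0,0.01,0.12,0,5],[0,0,0,0.01,0.12,0,5],[0,0,0,0.01,0.12,0,5]]}}

```text
t: 9.1
tool_pos: [0.544, 0.224, 0.046]
orientation: [[0.097, 0.995, -0.003], [0.995, -0.097, -0.02], [-0.02, -0.001, -1.0]]
wrist_force: [-6.8, -21.3, 17.5]
finger_gap: 0.131
grasp_force: 61.5
```

```bash
python3 - <<'E'
from h import *
a=save('scene','s2');b=save('side','d2')
z=lambda im,x,y,w,h,k:cv2.resize(im[y:y+h,x:x+w,::-1],(w*k,h*k),interpolation=cv2.INTER_CUBIC)
cv2.imwrite('pics/c2.png',np.vstack([z(a,290,135,100,37,8),z(b,110,135,100,37,8)]))
E
```

```text
(no output)
```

View pics/c2.png

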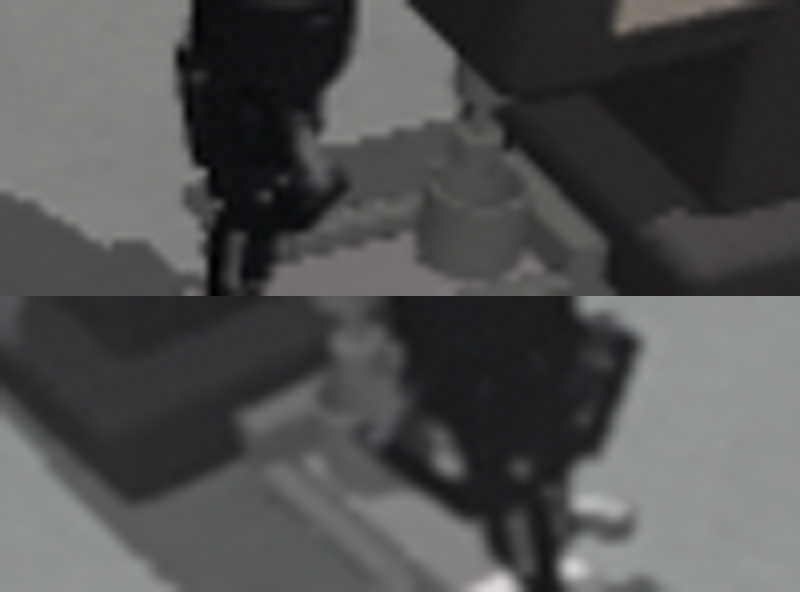

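Both views show the cup under the bob and the plate's front corner at the backstop; the force built up to 21 N with no motion, so it is home. Check the moment for squareness.

```bash
python3 - <<'E'
from h import *
s=arm.read_state();print(s['t'],s['wrist_force'],s['torque'])
E
```

```text
9.2 [ -6.81557806 -21.77557391  17.48387209] [-4.07841603  1.16269142  0.49667117]
```

>>> {"api": "jog_arm", "payload": {"steps": [[0,0,0,-0.007,-0.08,0,5],[0,0,0,-0.013,-0.16,0,5],[0,0,0,-0.013,-0.16,0,45],[0,0,0,-0.013,-0.16,0,45],[0,0,0,-0.013,-0.16,0,45]]}}

```text
t: 9.82
tool_pos: [0.5421, 0.232, 0.0439]
orientation: [[0.087, 0.996, -0.001], [0.996, -0.087, 0.001], [0.0, -0.001, -1.0]]
wrist_force: [-1.0, -0.4, -0.3]
finger_gap: 0.528
grasp_force: 0.0
```

>>> {"api": "jog_arm", "payload": {"steps": [[0,0,0,0,0,0,45],[0,0,0,0,0,0.3,45],[0,0,0,0,0,0.8,45],[0,0,0,0,0,1.2,45],[0,0,0,0,0,1.2,45]]}}

```text
t: 10.45
tool_pos: [0.5449, 0.2314, 0.1197]
orientation: [[0.088, 0.996, 0.006], [0.996, -0.088, 0.003], [0.003, 0.006, -1.0]]
wrist_force: [0.0, 0.8, 0.0]
finger_gap: 0.527
grasp_force: 0.0
```

>>> {"api": "jog_arm", "payload": {"steps": [[0,0,0,-0.03,-0.4,0,0],[0,0,0,-0.08,-0.9,0,0],[0,0,0,-0.08,-0.9,-0.3,0],[0,0,0,-0.08,-0.9,-0.9,0],[0,0,0,-0.08,-0.9,-1.35,0]]}}

```text
t: 11.08
tool_pos: [0.5359, 0.1762, 0.0324]
orientation: [[0.089, 0.996, -0.004], [0.996, -0.089, -0.001], [-0.001, -0.004, -1.0]]
wrist_force: [0.0, 0.6, -0.6]
finger_gap: 0.003
grasp_force: 0.0
```

>>> {"api": "jog_arm", "payload": {"steps": [[0,0,0,0,0,0,0],[0,0,0,0.01,0.1,0,0],[0,0,0,0.02,0.2,0,0],[0,0,0,0.03,0.3,0,0],[0,0,0,0.03,0.3,0,0]]}}

```text
t: 11.7
tool_pos: [0.5399, 0.1955, 0.0358]
orientation: [[0.087, 0.996, 0.001], [0.996, -0.087, 0.0], [0.0, 0.001, -1.0]]
wrist_force: [0.4, -0.3, -0.6]
finger_gap: -0.002
grasp_force: 0.0
```

>>> {"api": "jog_arm", "payload": {"steps": [[0,0,0,0.003,0.04,0,0],[0,0,0,0.007,0.08,0,0],[0,0,0,0.01,0.12,0,0],[0,0,0,0.013,0.16,0,0],[0,0,0,0.013,0.16,0,0]]}}

```text
t: 12.32
tool_pos: [0.5404, 0.1961, 0.0353]
orientation: [[0.094, 0.996, -0.002], [0.996, -0.094, -0.01], [-0.01, -0.001, -1.0]]
wrist_force: [-1.8, -12.4, 2.8]
finger_gap: 0.0
grasp_force: 0.0
```

>>> {"api": "jog_arm", "payload": {"steps": [[0,0,0,0.003,0.04,0,0],[0,0,0,0.007,0.08,0,0],[0,0,0,0.01,0.12,0,0],[0,0,0,0.012,0.14,0,0],[0,0,0,0.012,0.14,0,0]]}}

```text
t: 12.95
tool_pos: [0.541, 0.1967, 0.0351]
orientation: [[0.099, 0.995, -0.004], [0.995, -0.099, -0.019], [-0.019, -0.002, -1.0]]
wrist_force: [-3.8, -22.2, 6.1]
finger_gap: 0.002
grasp_force: 0.0
```

>>> {"api": "jog_arm", "payload": {"steps": [[0,0,0,-0.02,-0.2,0,0],[0,0,0,-0.05,-0.5,0,0],[0,0,0,-0.08,-0.9,0.2,0],[0,0,0,-0.1,-1.3,1.0,0],[0,0,0,-0.1,-1.5,1.8,0]]}}

```text
t: 13.58
tool_pos: [0.5349, 0.1202, 0.1453]
orientation: [[0.091, 0.996, 0.0], [0.996, -0.091, -0.0], [-0.0, 0.0, -1.0]]
wrist_force: [0.7, 0.3, 0.5]
finger_gap: 0.006
grasp_force: 0.0
```

>>> {"api": "jog_arm", "payload": {"steps": [[0,0,0,0,-0.7,0.6,0],[0,0,0,0,-1.4,1,0],[0,0,0,0,-2.0,1,0],[0,0,0,0,-2.4,1,0],[0,0,0,0,-2.4,1,0]]}}

```text
t: 14.2
tool_pos: [0.5348, -0.0244, 0.2046]
orientation: [[0.094, 0.996, 0.002], [0.996, -0.094, -0.0], [-0.0, 0.002, -1.0]]
wrist_force: [-0.3, 0.5, 0.6]
finger_gap: -0.002
grasp_force: 0.0
```

```bash
python3 - <<'E'
from h import *
s=arm.read_state();print(s['t'],s['tool_pos'],s['wrist_force'])
a=save('scene','s3');b=save('side','d3')
# corners of the light plate (side and scene), on plane z=.008
for f,im,r in(('s3',a,(290,135,390,200)),('d3',b,(110,140,215,215))):
  x0,y0,x1,y1=r;c=im[y0:y1,x0:x1].astype(int)
  m=((c.min(2)>135)).astype(np.uint8) if f=='s3' else ((c.min(2)>165)).astype(np.uint8)
  n,l,st,ce=cv2.connectedComponentsWithStats(m);
  for k in range(1,n):
    if st[k,4]>8:print(f,st[k].tolist(),[ray(f,(x0+p[0]*1.,y0+p[1]*1.),.008)[:2].round(3).tolist() for p in cv2.boxPoints(cv2.minAreaRect(np.argwhere(l==k)[:,::-1].astype(np.float32)))])
E
```

```text
14.2 [ 0.53482423 -0.02441178  0.20456677] [-0.28009518  0.48421751  0.60840642]
s3 [27, 37, 11, 7, 41] [[0.536, 0.219], [0.54, 0.261], [0.567, 0.249], [0.563, 0.207]]
s3 [40, 41, 7, 5, 16] [[0.588, 0.247], [0.572, 0.279], [0.582, 0.279], [0.598, 0.247]]
d3 [70, 19, 8, 3, 13] [[0.596, 0.269], [0.602, 0.274], [0.612, 0.247], [0.606, 0.241]]
d3 [71, 27, 5, 6, 19] [[0.573, 0.235], [0.583, 0.224], [0.565, 0.203], [0.555, 0.213]]
d3 [58, 30, 8, 8, 37] [[0.524, 0.248], [0.545, 0.254], [0.539, 0.216], [0.518, 0.21]]
d3 [18, 69, 17, 6, 62] [[0.312, 0.181], [0.325, 0.199], [0.359, 0.161], [0.346, 0.144]]
```

```bash
python3 -c "
from h import *
print(workorder.close_job())"
```

```text
the job is handed in; nothing more can be done
None
```

The cup sled is between the guide rails with its cup under the spindle, stopped firmly against the backstop (no movement under a 22 N push). I released it and moved the arm clear, never touched the disc sled, and handed the job in at about 14 s; the hand-in gave no verdict.

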